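# Unfold the fixture's crank grip and nip the module

### The arm

A 6-joint arm with a two-finger parallel gripper is mounted at the origin on the work surface. World frame = base frame: x ahead of the robot, y to its left, z up, the work surface at z = 0. Lengths are in m, angles in rad, forces in N, time in s.
With the tool pointing down it reaches from about 0.425 to 0.95 m from the base axis. Payload 3.5 kg.
Tool frame: the origin (TCP) lies midway between the tips of the shut fingers; the grasp point (between the pads) lies 19 mm behind it; z points along the fingers, y is the direction in which the jaws open and shut (so a half turn about z gives the same grasp; the last joint's range is limited). The gripper opens to 85 mm and grips with 20 to 120 N. Pads are 22 mm wide; open, the fingers measure 114 mm over their backs; the gripper's body (76 mm by 85 mm) begins 54 mm behind the grasp point. The pads swing forward as they close: fully open they stand 13 mm farther back than shut.
Start: joints at [-1.466, 0.286, 1.577, -0, 1.279, -0.15], TCP at [0.17, -0.653, 0.231] pointing down, gripper open.
Joint ranges: [-2.77, 2.77], [-0.9, 2.22], [0.21, 2.48], [-1.53, 4.67], [0.24, 2.81], [-2.84, 2.84]. Speed limits (rad/s): [2.79, 2.79, 3.14, 3.14, 3.14, 3.14].

### API

Orientations are given as a unit quaternion [x, y, z, w].
In Python, from plant import ctrl gives the robot as it stands. The module is installed in compiled form; this text tells all that it offers.
- The arm moves only by the tool play_rows, never from a script. Its argument "increments" is text: rows parted by semicolons, each of 4 numbers parted by spaces: the shift along the tool's x, y, z in m, then the turn about the tool's z in rad. In form: dx dy dz roll; .... A call has 1 to 5 rows; each row is the pose to reach, as a shift and turn from the pose commanded when the call began, along the tool's axes at that moment; what a row does not reach only later rows make up. A row lasts 1/8 s, in which the tool goes at most 62.5 mm and 10.7 degrees, less where a joint would pass 70% of its speed; a pose out of reach is approached as far as the arm can. A call with a gripper value outside its range is refused whole. "gripper" is the finger opening in m, from 0 to 0.0854, set as the call begins (left out, the last holds). The fingers move at their own pace and stop on an object; "newtons" is the grip in N (left out, the last holds). Time passes only in rows, so rows that repeat a pose let the fingers close. It gives the time, the measured TCP pose, the force and the opening at its end, in the units of the state.
- ctrl.get_state(): the state, without advancing time (a new reading comes with each control period).
- ctrl.read_camera(name): name is "scene" or "top" or "wrist"; returns the picture (384x512x3 uint8, red, green, blue); there is no depth.
- ctrl.camera_model(name): a dict with "fov_y" (degrees; the focal length in pixels is half the picture's height over the tangent of half this angle, whatever the lens; pixels are square), "cx", "cy" (the principal point, pixels), "dist_coeffs" ([k1, k2, p1, p2, k3] as OpenCV has them; the pictures are not rectified), "rvec" (rotation vector, rad) and "tvec" (3), from world to camera coordinates, as OpenCV has them. Camera axes: x right, y down, z forward; pixel columns grow to the right and rows downward; lengths in m; the calibration is good to about 2 mm. A picture is of the moment at which its call begins: read the wrist's pose just before it. camera_model takes no time and is no camera call; for the wrist camera it gives the pose at the moment of the call.
- ctrl.sign_off(): hands the job in, once; it reports no verdict.
The state is a dict: "time": time; "qpos": joint angles; "dq": joint speeds; "joint_efforts": joint torques, N m; "eef_pos": TCP position; "tcp_rot": TCP orientation; "contact_force": force on the tool from outside, world axes, zero at the start; "wrist_torque": the same for the moment, N m; "opening": opening from 0.0 (shut) to 1.0 (fully open).
Only numpy, scipy, OpenCV 4.12 (cv2) and the standard library are available. Lean on these libraries where they do the work, as an engineer would, in place of code of your own. Each camera call takes 0.05 s, during which the arm holds its last target.

### The job

Unfold the black grip of the clamping fixture's crank fully upright to its stop, and only then wind the crank clockwise until the jaw holds the module against the heel with a squeeze of about 12 newtons: firm, but never crushed (well under 25). Let go with the grip still standing upright and the module still held, and leave the other things on the bench where they are.

Things in the scene. Friction and masses are not known exactly. Their poses are not given: they have to be found in the camera images.
- hub (a point): point on the crank's vertical axis at the height of the arm's top face, 74 mm above the table. The hub stands on a grey gearbox 100 x 90 mm, 55 mm high, bolted down; an aluminium bed 20 mm high, 100 mm wide runs 235 mm from it along the fixture's -y, carrying, from the gearbox on, the sprung jaw, the module and the heel. Axes of the fixture, z up.
- hinge (a point): the grip's fold hinge, at the outer end of the crank's flat steel arm (14 mm wide, 8 mm thick), 55 mm from the hub's axis, 86 mm above the table; it goes round with the crank. Its x axis points outwards from the hub along the arm, z up, y along the hinge.
- grip (a point): point on the centre line of the black round grip, 60 mm from the fold hinge. The grip is an 18 mm thick sleeve, spinning freely about its own length, from 14 to 75 mm from the hinge. Folded, it lies over the arm and hub, centre line 12 mm above the arm's top, free end 20 mm past the hub's axis. Its x axis points from the free end to the hinge.
- fold (a joint): angle of the grip about the fold hinge, rad: 0 lying folded along the arm, 1.571 upright against its stop (working position). The free end rises as it grows. Stiff hinge (0.08 N m of friction, 1.3 N at 60 mm): it stays wherever it is left.
- crank (a joint): angle of the crank about the hub's axis, rad, 0 to 3.6, growing clockwise seen from above; clockwise drives the jaw towards the module, 15 mm per rad. It starts at 0 to 0.5 and the jaw gets tight between 1.5 and 3. Braked: about 0.34 N m (6 N at the grip) keeps it turning with the jaw free, and it stays where it is left.
- heel: the fixed steel end stop on the bed, 90 mm wide, 34 mm high; origin at the bottom middle of the face the module is pressed against, y axis from that face towards the module and jaw. Bolted down, in another place along the bed each time.
- module: aluminium-cased module, 80 x 60 x 20 mm (60 along the bed), loose on the bed up to 6 mm short of the heel, a little askew; origin at its underside's centre. The jaw pushes it to the heel and squares it. The jaw's rubber pad is sprung, 4 N per mm, 10 mm travel: once tight, 0.1 rad of crank adds 6 N of squeeze, felt as 1.6 N more at the grip.
- tape_roll: bystander: cardboard roll of tape lying flat, 96 mm across, 24 mm high; origin at the centre of its underside
- solder_spool: bystander: steel solder spool standing on end, 54 mm across, 40 mm high; origin at the centre of its underside
- screwdriver: bystander: screwdriver with a black handle lying flat, 170 mm long; origin at the middle of its length, on its underside
- flux_bottle: bystander: small white bottle, 34 mm across, 70 mm high; origin at the centre of its underside
- power_brick: bystander: black power brick, 90 x 50 x 30 mm; origin at the centre of its underside
- screw_tray: bystander: open steel tray, 100 x 70 x 25 mm; origin at the centre of its underside
Things that resemble listed ones, but are neither listed nor needed, are in the scene too. Leave any blue or yellow look-alike of the module alone.

How it is judged:
By the outcome, as a careful person would: the job done as asked, in the order asked, and still so for the second after the job is handed in, with the robot touching nothing.
It also fails if it takes over 70 s, if anything falls off the work surface, if the arm or the gripper's body presses on something with over 40 N, if the wrist force passes 120 N, or if a joint passes its speed limit or range.

## Working session

There is one attempt and no reset: what is moved stays moved. The work goes in short steps, Python scripts to look and compute and a tool call to move; the robot and the scene stay as the last step left them, time stands still between calls to the robot, and variables do not carry over. Pictures are saved under pics/ and viewed, and the job is handed in when it is done.

Besides the shell and the picture viewer there is one more tool, called after "Call:" as name(argument=value, ...) on one line, values as JSON. play_rows: Moves the arm, as the interface text tells. Its arguments: {"type":"object","properties":{"increments":{"type":"string"},"gripper":{"type":"number"},"newtons":{"type":"number"}},"required":["increments"]}

```bash
mkdir -p pics; cat > h.py <<'E'
import numpy as np,cv2
from plant import ctrl
def cam(n):
    m=ctrl.camera_model(n);f=192/np.tan(np.radians(m["fov_y"])/2)
    K=np.array([[f,0,m["cx"]],[0,f,m["cy"]],[0,0,1]]);return K,np.array(m["dist_coeffs"],float),np.array(m["rvec"],float),np.array(m["tvec"],float)
def ray(c,uv):
    K,d,r,t=c;p=cv2.undistortPoints(np.array([[uv]],float),K,d)[0,0];R=cv2.Rodrigues(r)[0]
    return -R.T@t, R.T@np.array([p[0],p[1],1])
def onz(c,uv,z):
    o,v=ray(c,uv);return o+v*(z-o[2])/v[2]
def proj(c,P):
    K,d,r,t=c;return cv2.projectPoints(np.array(P,float).reshape(-1,1,3),r,t,K,d)[0].reshape(-1,2)
def snap(n,f):
    c=cam(n);im=ctrl.read_camera(n);cv2.imwrite("pics/"+f,im[:,:,::-1]);return c,im
def two(c1,u1,c2,u2):
    o1,v1=ray(c1,u1);o2,v2=ray(c2,u2);A=np.stack([v1,-v2],1);s=np.linalg.lstsq(A,o2-o1,rcond=None)[0]
    a=o1+s[0]*v1;b=o2+s[1]*v2;return (a+b)/2,np.linalg.norm(a-b)
E
python3 - <<'E'
from h import *
for n in["scene","top","wrist"]:
    c,im=snap(n,n+"0.png");print(n,c[0][0,0],c[1],-cv2.Rodrigues(c[2])[0].T@c[3]);cv2.imwrite(f"pics/{n}0b.png",cv2.resize(im[:,:,::-1],(800,600),interpolation=cv2.INTER_CUBIC))
print(ctrl.get_state())
E
```

```text
scene 360.16831276984277 [-0.05642196  0.          0.          0.          0.        ] [1.20528712 0.43709955 0.59613344]
top 390.3529254689042 [-0.13106093  0.          0.          0.          0.        ] [ 0.31192346 -0.00843492  1.18276859]
wrist 325.39964305755495 [-0.07063025  0.          0.          0.          0.        ] [ 0.2423763  -0.63356288  0.37136225]
{'time': 0.15, 'qpos': array([-1.46600151e+00,  2.87009172e-01,  1.57785602e+00,  1.31246806e-05,
        1.27861877e+00, -1.49960138e-01]), 'dq': array([ 0.00036091, -0.00192898, -0.004811  ,  0.00144692, -0.00011589,
       -0.00124323]), 'joint_efforts': array([ 3.74726296e-04, -4.06603646e+01, -2.93142825e+01, -1.42501590e-04,
        3.92715345e-03, -5.36678925e-06]), 'eef_pos': array([ 0.17010817, -0.65267494,  0.23022531]), 'tcp_rot': array([ 9.91898249e-01,  1.27031369e-01,  2.76344457e-05, -9.45273184e-04]), 'contact_force': array([-0.91289017, -0.31061407,  0.44458455]), 'wrist_torque': array([-0.00614174,  0.03039149, -0.01881938]), 'opening': 1.0012088112536415}
```

View pics/scene0b.png

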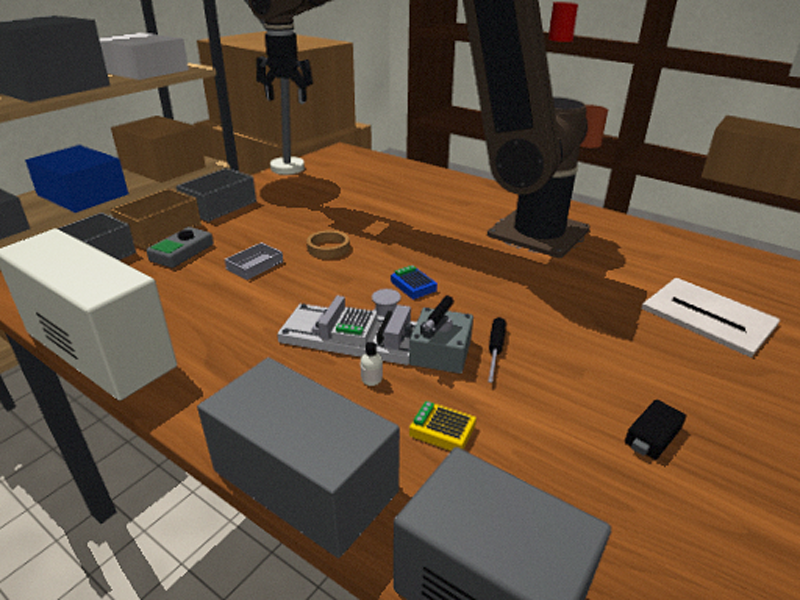

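View pics/top0b.png

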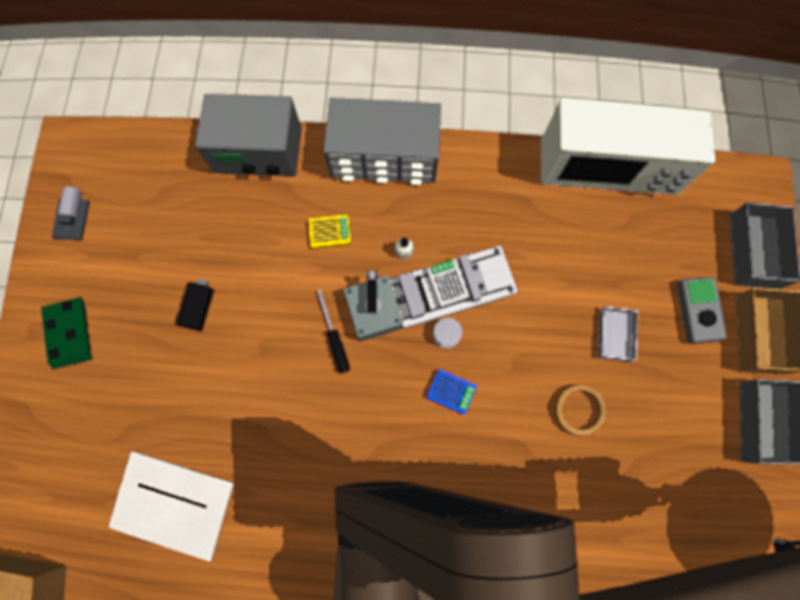

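View pics/wrist0b.png

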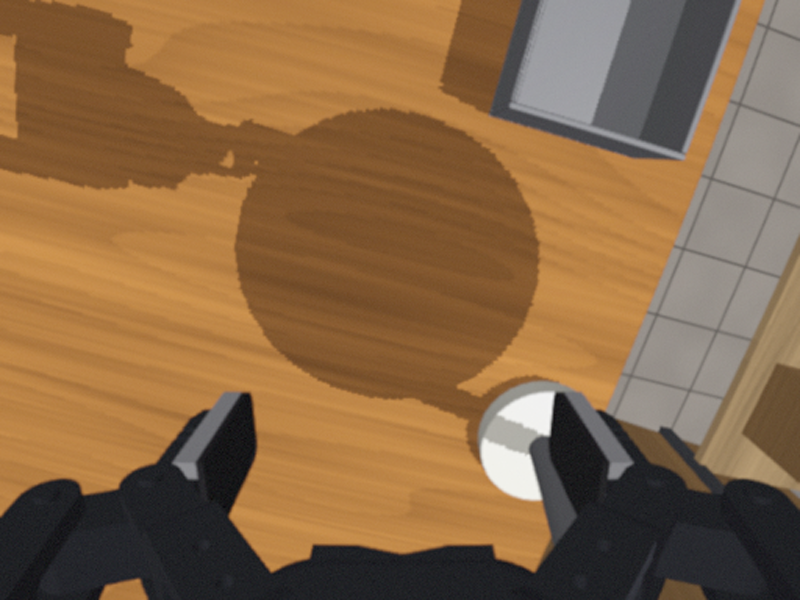

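The scene shows the fixture mid-table: gearbox with folded black grip at about (372,295) in the top view (800x600 scale), bed going right with module and heel to (500,270), solder spool at (447,332), bottle at (403,247), screwdriver at (335,335). A lamp post stands near the gripper. Next I enlarge the fixture.

```bash
python3 - <<'E'
from h import *
im=cv2.imread("pics/top0.png");cv2.imwrite("pics/topz.png",cv2.resize(im[145:230,205:345],None,fx=5.7,fy=5.7,interpolation=cv2.INTER_CUBIC))
im=cv2.imread("pics/scene0.png");cv2.imwrite("pics/scz.png",cv2.resize(im[180:250,170:330],None,fx=5,fy=5,interpolation=cv2.INTER_CUBIC))
s=512/800
c=cam("top");w=cam("wrist");sc=cam("scene")
print("lamp base",onz(w,(525*s,440*s),0.01), onz(sc,(287*s,163*s),0.01))
for n,p,z in[("spool",(447,332),.04),("bottle",(403,245),.07),("blue",(452,391),.02),("yellow",(329,231),.02),("tape",(580,410),.02),("drivertip",(320,291),.01),("driverend",(343,368),.02),("grip",(371,292),.086),("bedend1",(500,248),.02),("bedend2",(516,291),.02)]:
    print(n,onz(c,(p[0]*s,p[1]*s),z).round(3))
E
```

```text
lamp base [ 0.04896418 -0.78706265  0.01      ] [ 0.03974892 -0.8127339   0.01      ]
spool [ 0.502 -0.085  0.04 ]
bottle [0.659 0.008 0.07 ]
blue [ 0.392 -0.101  0.02 ]
yellow [0.695 0.159 0.02 ]
tape [ 0.37  -0.348  0.02 ]
drivertip [0.573 0.167 0.01 ]
driverend [0.423 0.109 0.02 ]
grip [0.56  0.062 0.086]
bedend1 [ 0.681 -0.184  0.02 ]
bedend2 [ 0.595 -0.218  0.02 ]
```

View pics/topz.png

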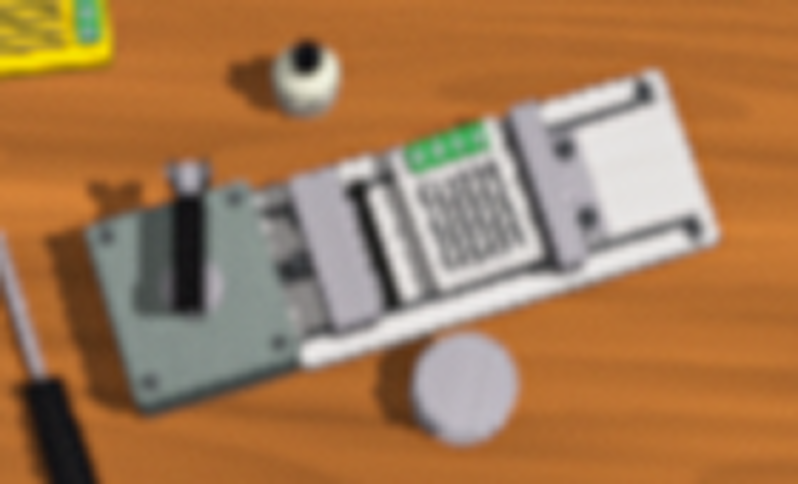

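View pics/scz.png

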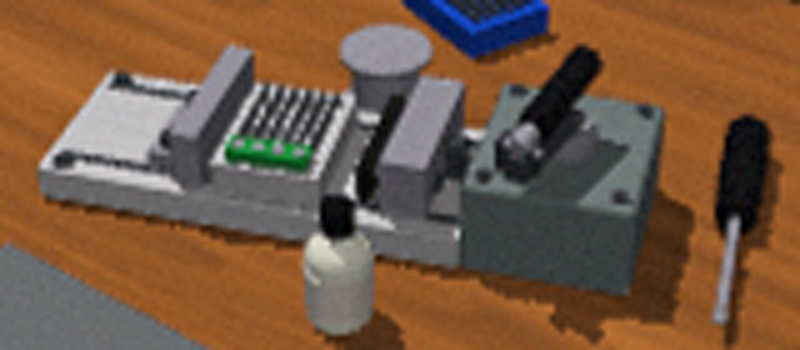

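Call:
play_rows(increments="0.055 -0.029 -0.02 -0.18; 0.11 -0.058 -0.04 -0.36; 0.165 -0.087 -0.06 -0.54; 0.22 -0.116 -0.08 -0.72; 0.275 -0.145 -0.1 -0.9", gripper=0.05)

```text
time: 0.78
eef_pos: [0.3909, -0.4509, 0.3273]
tcp_rot: [0.836, 0.548, 0.0, -0.0]
contact_force: [-0.4, -0.7, 0.8]
opening: 0.587
```

```bash
cat >> h.py <<'E'
from scipy.spatial.transform import Rotation as Ro
def goto(p,heading=None):
    """shift in tool axes + roll from current measured pose to world TCP p / heading of tool x"""
    s=ctrl.get_state();R=Ro.from_quat(s["tcp_rot"]).as_matrix();h=np.arctan2(R[1,0],R[0,0])
    d=R.T@(np.array(p)-s["eef_pos"])
    roll=0 if heading is None else -((heading-h+np.pi)%(2*np.pi)-np.pi)
    print("t",round(s["time"],2),"pos",s["eef_pos"].round(4),"head",round(h,3),"q5",s["qpos"][5].round(2),"d",d.round(4),"roll",round(roll,3));return d,roll
E
python3 -c "
from h import *
goto((.62,.02,.34),3.14)"
```

```text
t 0.78 pos [ 0.3909 -0.4509  0.3273] head 1.161 q5 -0.62 d [ 0.5232  0.0222 -0.0126] roll -1.979
```

Call:
play_rows(increments="0.055 0.002 0 -0.18; 0.11 0.005 0 -0.36; 0.165 0.007 -0.01 -0.54; 0.22 0.01 -0.01 -0.72; 0.275 0.012 -0.012 -0.9")

```text
time: 1.4
eef_pos: [0.5123, -0.2041, 0.3388]
tcp_rot: [0.515, 0.857, 0.0, -0.0]
contact_force: [0.8, -0.4, -0.3]
opening: 0.582
```

```bash
python3 -c "
from h import *
goto((.62,.02,.34),3.14)"
```

```text
t 1.4 pos [ 0.5123 -0.2041  0.3388] head 2.061 q5 -1.05 d [ 0.1471  0.2004 -0.0012] roll -1.079
```

Call:
play_rows(increments="0.03 0.04 0 -0.18; 0.06 0.08 0 -0.36; 0.09 0.12 0 -0.54; 0.12 0.16 0 -0.72; 0.147 0.2 0 -0.9")

```text
time: 2.02
eef_pos: [0.6209, 0.019, 0.3387]
tcp_rot: [0.09, 0.996, -0.0, -0.0]
contact_force: [0.1, -1.0, -0.8]
opening: 0.586
```

Call:
play_rows(increments="0 0 0 -0.18; 0 0 0 -0.18; 0 0 0 -0.18")

```text
time: 2.4
eef_pos: [0.6204, 0.0169, 0.3388]
tcp_rot: [0.005, 1.0, 0.0, -0.0]
contact_force: [0.5, -0.1, -0.2]
opening: 0.583
```

```bash
python3 - <<'E'
from h import *
goto((.62,.02,.34),3.14)
c,im=snap("wrist","w1.png");cv2.imwrite("pics/w1b.png",cv2.resize(im[:,:,::-1],(800,600),interpolation=cv2.INTER_CUBIC))
np.save("w1c.npy",np.array([c[2],c[3]]))
E
```

```text
t 2.4 pos [0.6204 0.0169 0.3388] head 3.132 q5 -1.7 d [ 0.0004  0.0031 -0.0012] roll -0.008
```

View pics/w1b.png

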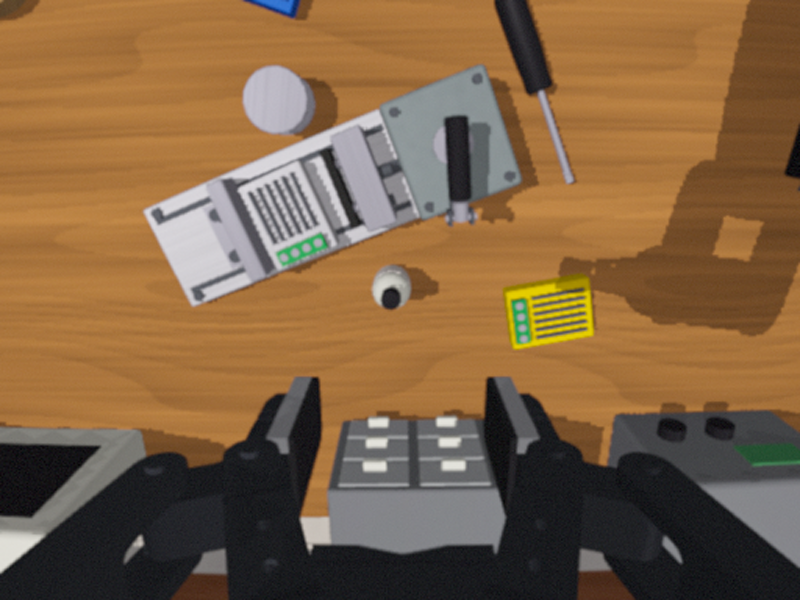

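Good view: gearbox corners near (382,108),(483,66),(521,182),(418,218); grip from free end (457,117) to hinge (460,213), hub disc partly visible at (447,147).

```bash
python3 - <<'E'
from h import *
im=cv2.imread("pics/w1.png");cv2.imwrite("pics/w1z.png",cv2.resize(im[35:155,230:345],None,fx=5,fy=5,interpolation=cv2.INTER_CUBIC))
c=cam("wrist");s=.64
g=cv2.cvtColor(im,cv2.COLOR_BGR2GRAY);sub=(g[70:130,280:305]<45).astype(np.uint8)
n,l,st,ce=cv2.connectedComponentsWithStats(sub);k=1+np.argmax(st[1:,4]);print(st[k],ce[k])
ys,xs=np.where(l==k);pts=np.stack([xs+280,ys+70],1).astype(np.float32)
print(cv2.minAreaRect(pts))
vx,vy,x0,y0=cv2.fitLine(pts,cv2.DIST_L2,0,.01,.01).ravel()
t=((pts-[x0,y0])@[vx,vy]);e=[np.array([x0,y0])+np.array([vx,vy])*q for q in(t.min()-.5,t.max()+.5)]
for q in e:print(q,onz(c,q,.086).round(4))
for p in[(382,108),(483,66),(521,182),(418,218)]:print("gb",onz(c,(p[0]*s,p[1]*s),.055).round(4))
print("hinge?",onz(c,(460*s,213*s),.086))
E
```

```text
[  5   5  16  53 700] [12.98428571 30.96428571]
((293.11553955078125, 101.02196502685547), (52.42875671386719, 13.691951751708984), 86.72950744628906)
[291.58334  74.36325] [0.5225 0.0576 0.086 ]
[294.3918  127.69072] [0.5833 0.062  0.086 ]
gb [0.5139 0.0025 0.055 ]
gb [0.4832 0.0815 0.055 ]
gb [0.5722 0.1154 0.055 ]
gb [0.6012 0.0307 0.055 ]
hinge? [0.59362132 0.06220357 0.086     ]
```

View pics/w1z.png

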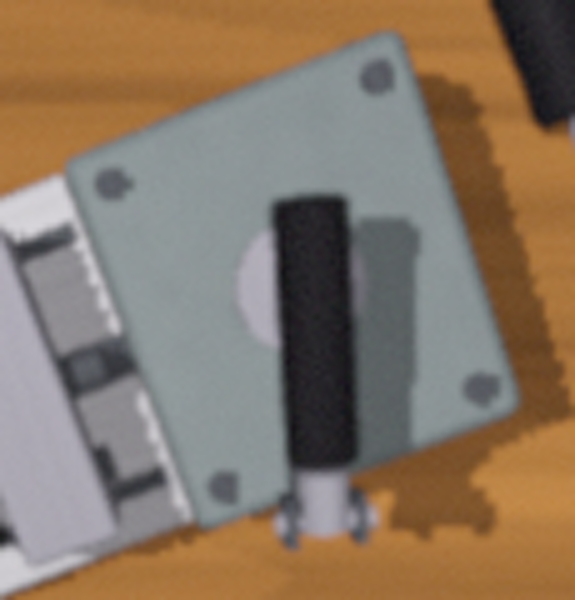

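```bash
python3 -c "
from h import *
goto((.5315,.0583,.076),3.214)"
```

```text
t 2.45 pos [0.6204 0.0167 0.3389] head 3.132 q5 -1.7 d [0.0892 0.0407 0.2629] roll -0.082
```

Call:
play_rows(increments="0.03 0.014 0.045 -0.03; 0.06 0.027 0.09 -0.06; 0.089 0.041 0.14 -0.082; 0.089 0.041 0.17 -0.082; 0.089 0.041 0.17 -0.082")

```text
time: 3.08
eef_pos: [0.5296, 0.0586, 0.1664]
tcp_rot: [-0.037, 0.999, 0.0, -0.003]
contact_force: [0.5, -0.2, 0.4]
opening: 0.582
```

```bash
python3 - <<'E'
from h import *
goto((.5315,.0583,.076),3.214)
c,im=snap("wrist","w2.png");cv2.imwrite("pics/w2b.png",cv2.resize(im[:,:,::-1],(800,600),interpolation=cv2.INTER_CUBIC))
print(proj(c,[(.5225,.0576,.086),(.5833,.062,.086),(.5973,.063,.086)])/.64)
E
```

```text
t 3.08 pos [0.5296 0.0586 0.1664] head -3.068 q5 -1.72 d [-0.0024 -0.0005  0.0904] roll 0.001
[[399.6239851  303.02618263]
 [399.69344855 421.88385506]
 [399.68420483 446.67380034]]
```

View pics/w2b.png

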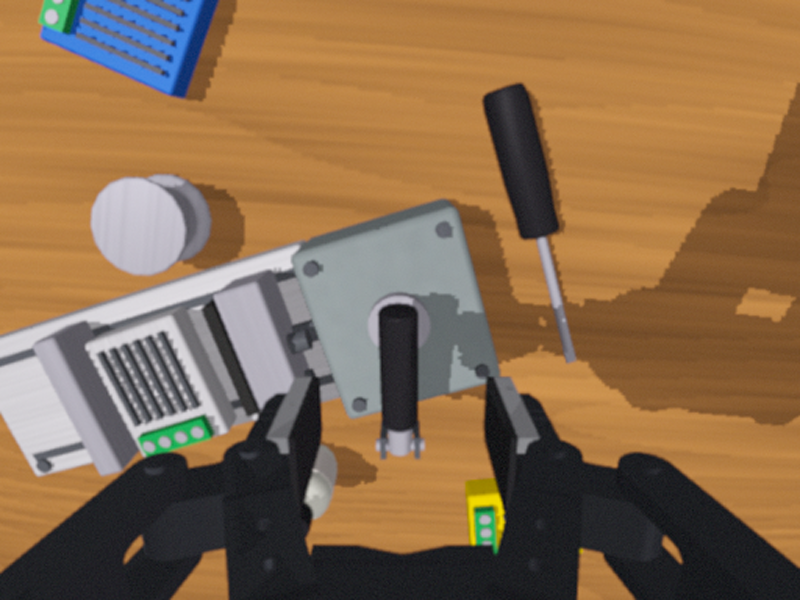

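Projected grip lands on the image (x 399, rows 303–422). Go down and grasp.

Call:
play_rows(increments="-0.002 0 0.03 0; -0.002 0 0.06 0; -0.002 0 0.08 0; -0.002 0 0.09 0; -0.002 0 0.09 0")

```text
time: 3.75
eef_pos: [0.5348, 0.0587, 0.08]
tcp_rot: [-0.037, 0.999, -0.0, 0.001]
contact_force: [0.7, -0.3, -0.1]
opening: 0.587
```

Call:
play_rows(increments="0 0 0 0; 0 0 0 0; 0 0 0 0; 0 0 0 0", gripper=0.0, newtons=25)

```text
time: 4.25
eef_pos: [0.5348, 0.0581, 0.08]
tcp_rot: [-0.038, 0.999, -0.001, 0.001]
contact_force: [-0.4, -5.8, 2.8]
opening: 0.206
```

```bash
python3 - <<'E'
from h import *
goto((.5315,.0583,.076),3.214)
s=ctrl.get_state();print(s["opening"]*.0854,s["contact_force"])
c,im=snap("wrist","w3.png");cv2.imwrite("pics/w3b.png",cv2.resize(im[:,:,::-1],(800,600),interpolation=cv2.INTER_CUBIC))
E
```

```text
t 4.25 pos [0.5348 0.0581 0.08  ] head -3.066 q5 -1.72 d [0.0032 0.0005 0.004 ] roll 0.003
0.017563292769287354 [-0.41487959 -5.81276612  2.78325246]
```

View pics/w3b.png

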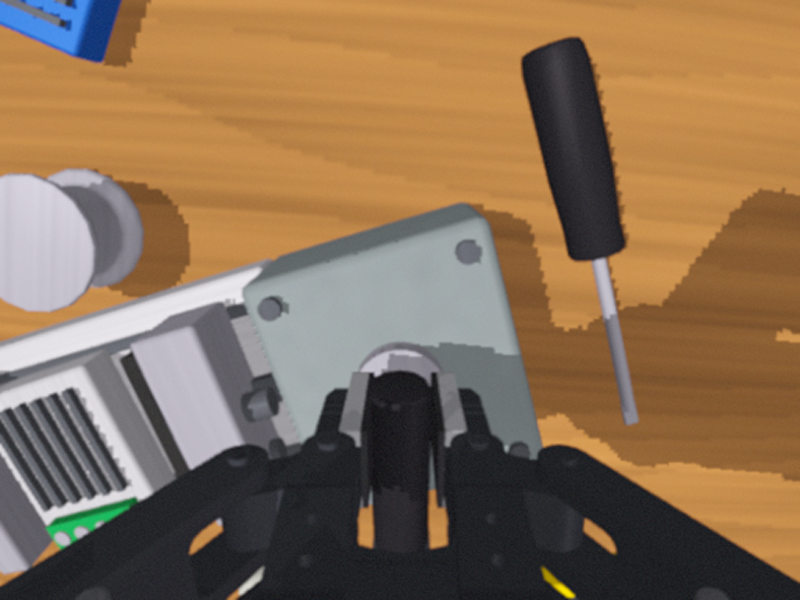

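Call:
play_rows(increments="-0.0008 0 -0.010 0; -0.0032 0 -0.0198 0; -0.0071 0 -0.0291 0; -0.0125 0 -0.0376 0; -0.0191 0 -0.0452 0")

```text
time: 4.92
eef_pos: [0.5517, 0.0595, 0.122]
tcp_rot: [-0.038, 0.999, -0.001, -0.002]
contact_force: [3.4, -5.0, -9.1]
opening: 0.198
```

```bash
python3 - <<'E'
from h import *
goto((.5973,.063,.076),3.214)
s=ctrl.get_state();print(s["opening"]*.0854,s["contact_force"])
c,im=snap("scene","s4.png");cv2.imwrite("pics/s4b.png",cv2.resize(im[130:260,170:330,::-1],None,fx=4.5,fy=4.5,interpolation=cv2.INTER_CUBIC))
E
```

```text
t 4.92 pos [0.5517 0.0595 0.122 ] head -3.066 q5 -1.72 d [-0.0459  0.0002  0.0459] roll 0.003
0.016940881022058395 [ 3.36327469 -4.96996517 -9.13127335]
```

View pics/s4b.png

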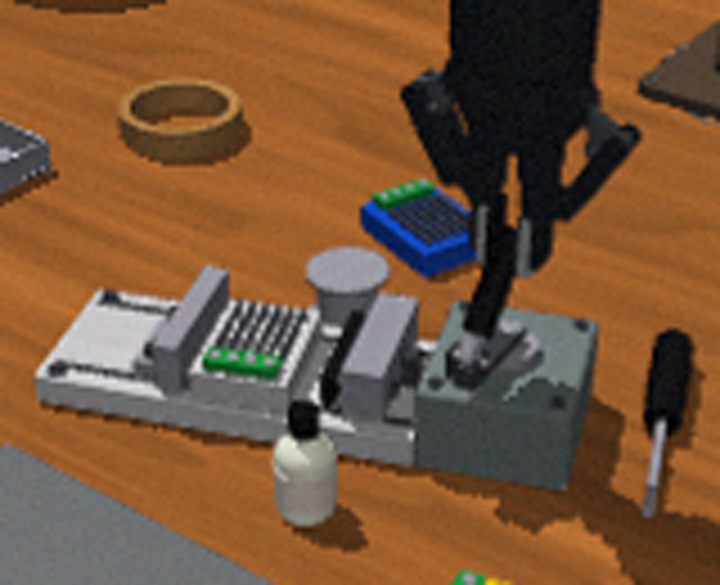

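Call:
play_rows(increments="-0.0078 0 -0.0064 0; -0.0165 0 -0.0115 0; -0.0258 0 -0.0152 0; -0.0357 0 -0.0173 0; -0.0457 0 -0.0178 0")

```text
time: 5.6
eef_pos: [0.5963, 0.063, 0.1406]
tcp_rot: [-0.038, 0.999, -0.001, -0.004]
contact_force: [-3.0, -5.0, -1.1]
opening: 0.202
```

Call:
play_rows(increments="-0.001 0 0 0; -0.002 0 0 0; -0.002 0 0 0")

```text
time: 5.98
eef_pos: [0.5983, 0.0632, 0.1407]
tcp_rot: [-0.038, 0.999, -0.001, -0.003]
contact_force: [-3.5, -4.9, 0.2]
opening: 0.2
```

```bash
python3 - <<'E'
from h import *
goto((.5973,.063,.076),3.214)
s=ctrl.get_state();print(s["opening"]*.0854,s["contact_force"])
c,im=snap("scene","s5.png");cv2.imwrite("pics/s5b.png",cv2.resize(im[130:260,170:330,::-1],None,fx=4.5,fy=4.5,interpolation=cv2.INTER_CUBIC))
E
```

```text
t 5.97 pos [0.5983 0.0632 0.1407] head -3.066 q5 -1.71 d [ 0.0006 -0.      0.0647] roll 0.003
0.017078762747872935 [-3.53629386 -4.93437175  0.20769503]
```

View pics/s5b.png

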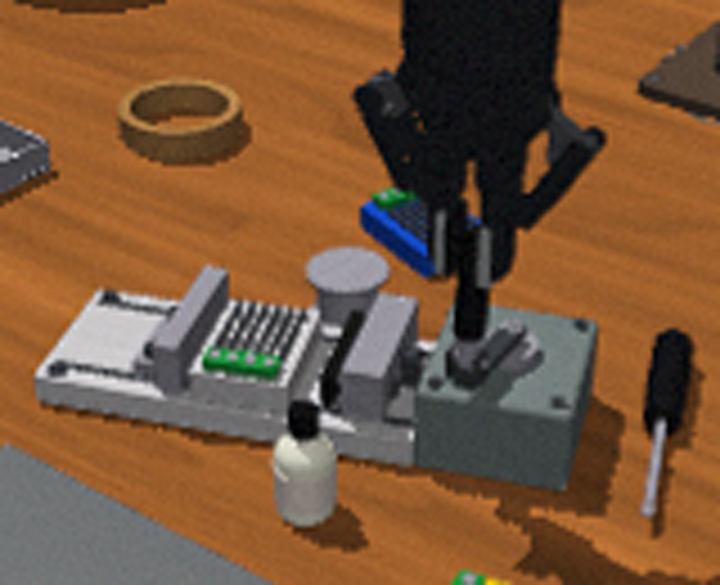

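Call:
play_rows(increments="-0.001 0 0 0; -0.002 0 0 0; -0.003 0 0 0; -0.003 0 0 0")

```text
time: 6.52
eef_pos: [0.6013, 0.0635, 0.1407]
tcp_rot: [-0.038, 0.999, -0.001, -0.003]
contact_force: [-3.1, -5.4, 0.2]
opening: 0.198
```

```bash
python3 - <<'E'
from h import *
goto((.5973,.063,.076),3.214)
print(ctrl.get_state()["contact_force"])
E
```

```text
t 6.53 pos [0.6013 0.0635 0.1407] head -3.066 q5 -1.71 d [ 0.0036 -0.0001  0.0647] roll 0.003
[-3.11521276 -5.3742646   0.17662282]
```

Call:
play_rows(increments="-0.0015 0 0 0; -0.003 0 0 0; -0.0045 0 0 0; -0.006 0 0 0; -0.006 0 0 0")

```text
time: 7.15
eef_pos: [0.6065, 0.0639, 0.1404]
tcp_rot: [-0.038, 0.999, -0.001, -0.004]
contact_force: [-5.2, -4.5, 1.0]
opening: 0.197
```

```bash
python3 - <<'E'
from h import *
goto((.5973,.063,.076),3.214)
print(ctrl.get_state()["contact_force"])
c,im=snap("scene","s6.png");cv2.imwrite("pics/s6b.png",cv2.resize(im[160:230,240:310,::-1],None,fx=8,fy=8,interpolation=cv2.INTER_CUBIC))
c,im=snap("wrist","w6.png");cv2.imwrite("pics/w6b.png",cv2.resize(im[:,:,::-1],(800,600),interpolation=cv2.INTER_CUBIC))
E
```

```text
t 7.15 pos [0.6065 0.0639 0.1404] head -3.066 q5 -1.71 d [ 0.0087 -0.0001  0.0645] roll 0.003
[-5.22976799 -4.53053306  0.9597915 ]
```

View pics/s6b.png

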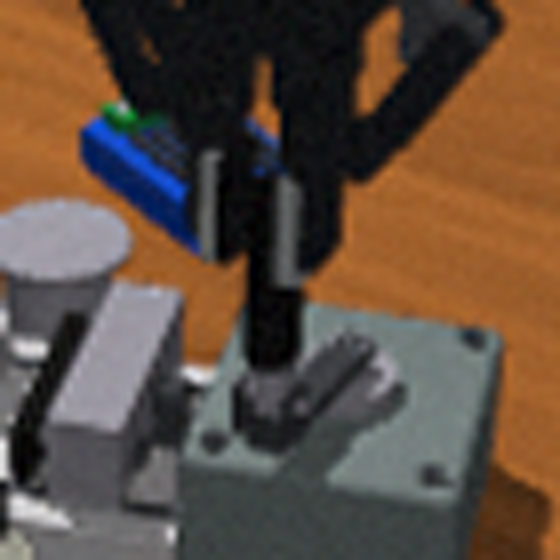

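View pics/w6b.png

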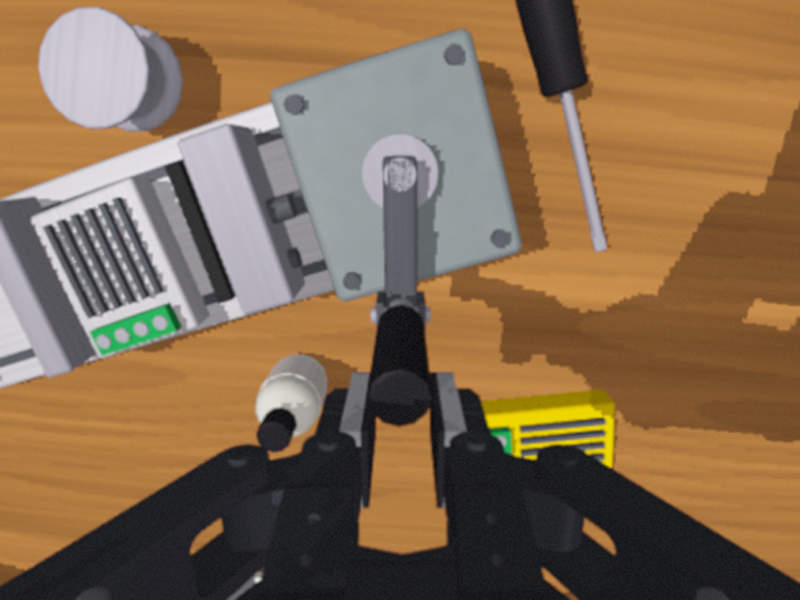

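```bash
python3 - <<'E'
from h import *
c=cam("wrist");s=.64
print("hub",onz(c,(400*s,174*s),.074),"hinge",onz(c,(401*s,314*s),.086))
print("top ctr",onz(c,(401*s,396*s),.161))
print(proj(c,[(.5973,.063,.086),(.5973,.063,.161),(.5973-.009,.0625,.161),(.5973+.009,.0635,.161)])/s)
E
python3 - <<'E'
import cv2
im=cv2.imread("pics/w6.png")
cv2.imwrite("pics/w6z.png",cv2.resize(im[185:285,210:305],None,fx=6,fy=6,interpolation=cv2.INTER_CUBIC))
E
```

```text
hub [0.54156893 0.05862459 0.074     ] hinge [0.59614752 0.06317607 0.086     ]
top ctr [0.59506038 0.06335007 0.161     ]
[[400.35398102 316.66943278]
 [399.04808763 403.52403782]
 [399.68764059 372.28859241]
 [398.43601971 433.44287138]]
```

View pics/w6z.png

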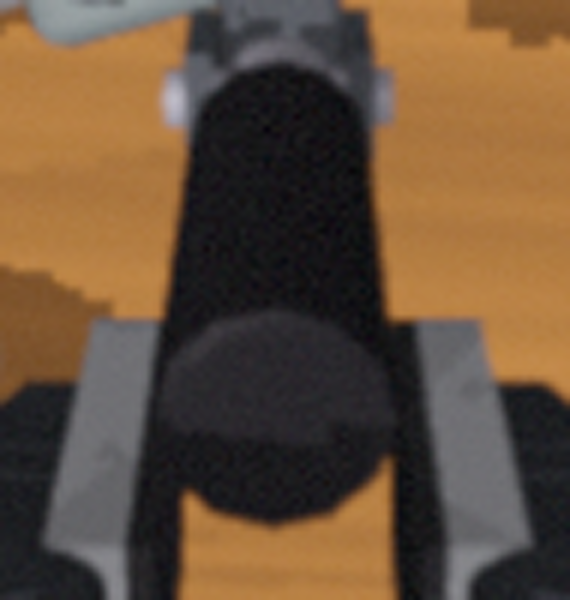

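Call:
play_rows(increments="0 0 0 0; 0 0 0 0; 0 0 0 0; 0.004 0 0.014 0; 0.008 0 0.028 0", gripper=0.045)

```text
time: 7.88
eef_pos: [0.6009, 0.0643, 0.1128]
tcp_rot: [-0.038, 0.999, 0.0, -0.0]
contact_force: [-0.2, -1.0, -0.1]
opening: 0.525
```

Call:
play_rows(increments="0 0 0 0; 0 0 0 0")

```text
time: 8.12
eef_pos: [0.6014, 0.0641, 0.1137]
tcp_rot: [-0.038, 0.999, 0.0, -0.0]
contact_force: [1.1, -0.2, -0.3]
opening: 0.526
```

```bash
python3 - <<'E'
from h import *
goto((.5993,.063,.112),3.214)
print(ctrl.get_state()["contact_force"])
c,im=snap("wrist","w7.png");cv2.imwrite("pics/w7b.png",cv2.resize(im[:,:,::-1],(800,600),interpolation=cv2.INTER_CUBIC))
c2,im=snap("scene","s7.png");cv2.imwrite("pics/s7b.png",cv2.resize(im[160:230,240:310,::-1],None,fx=8,fy=8,interpolation=cv2.INTER_CUBIC))
print(proj(c,[(.5973,.063,.086),(.5973,.063,.161),(.5973-.009,.0625,.161),(.5973+.009,.0635,.161)])/.64)
print((proj(c2,[(.5973,.063,.086),(.5973,.063,.161)])-[240,160])*8)
E
```

```text
t 8.12 pos [0.6014 0.0641 0.1137] head -3.066 q5 -1.71 d [ 0.0022 -0.001   0.0017] roll 0.003
[ 1.1285019  -0.17524757 -0.26567362]
[[398.20185525 352.47666943]
 [395.70319351 483.11141235]
 [396.35313287 447.56629078]
 [395.09229835 516.64100959]]
[[269.82832479 395.74480172]
 [279.84504502 185.2462379 ]]
```

View pics/w7b.png

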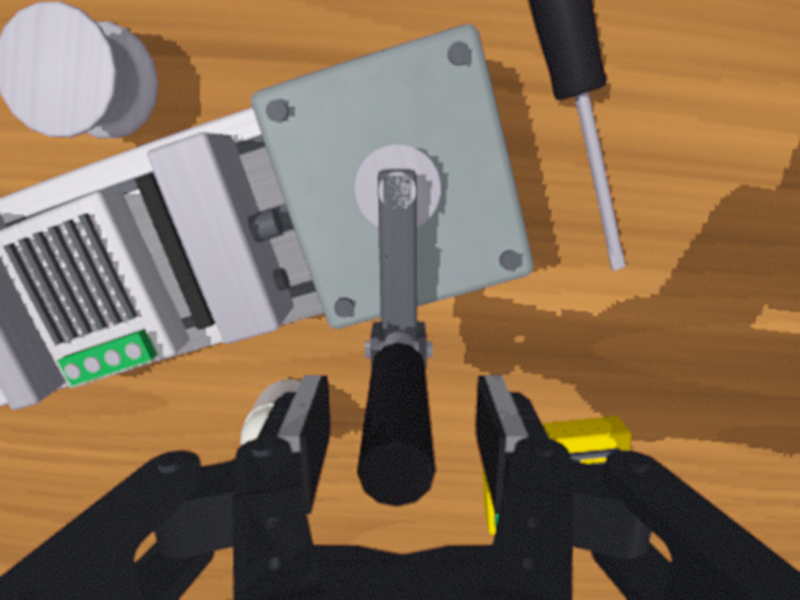

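View pics/s7b.png

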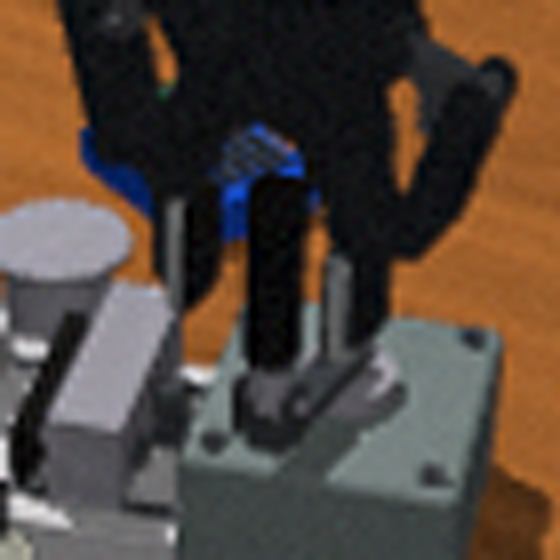

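Call:
play_rows(increments="0.001 -0.001 0.001 0; 0.001 -0.001 0.001 0; 0.001 -0.001 0.001 0; 0.001 -0.001 0.001 0; 0.001 -0.001 0.001 0", gripper=0.0, newtons=30)

```text
time: 8.85
eef_pos: [0.6007, 0.0628, 0.1134]
tcp_rot: [-0.038, 0.999, -0.0, 0.0]
contact_force: [-0.8, -2.5, 2.5]
opening: 0.206
```

Call:
play_rows(increments="-0.001 0 0 0; -0.002 0 0 0; -0.003 0 0 0; -0.003 0 0 0")

```text
time: 9.35
eef_pos: [0.6013, 0.0629, 0.1132]
tcp_rot: [-0.038, 0.999, -0.0, -0.004]
contact_force: [-8.9, -3.4, 7.6]
opening: 0.202
```

```bash
python3 - <<'E'
from h import *
goto((.5993,.063,.112),3.214)
print(ctrl.get_state()["contact_force"])
c,im=snap("wrist","w8.png");cv2.imwrite("pics/w8b.png",cv2.resize(im[:,:,::-1],(800,600),interpolation=cv2.INTER_CUBIC))
E
```

```text
t 9.35 pos [0.6013 0.0629 0.1132] head -3.066 q5 -1.71 d [0.002  0.0003 0.0012] roll 0.004
[-8.91735975 -3.39706837  7.63250812]
```

View pics/w8b.png

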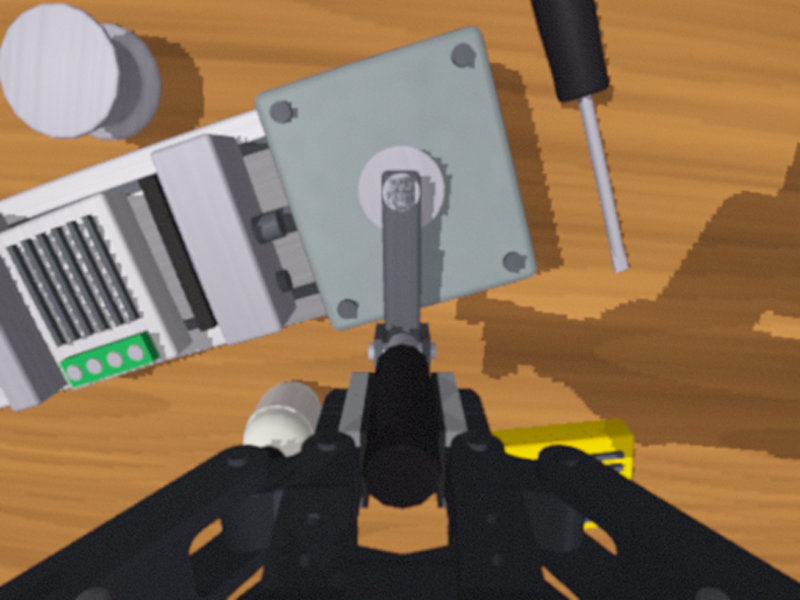

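Call:
play_rows(increments="0.0004 -0.0074 0 0.12; 0.0018 -0.0146 0 0.24; 0.0039 -0.0217 0 0.36; 0.0070 -0.0284 0 0.48; 0.0107 -0.0347 0 0.60")

```text
time: 10.02
eef_pos: [0.5952, 0.0313, 0.1133]
tcp_rot: [0.262, 0.965, 0.004, -0.001]
contact_force: [-1.3, 7.9, 3.9]
opening: 0.205
```

```bash
cat >> h.py <<'E'
H=np.array([.542,.0588])
def wind():
    s=ctrl.get_state();p=s["eef_pos"][:2]-H;f=s["contact_force"];R=Ro.from_quat(s["tcp_rot"]).as_matrix()
    a=np.arctan2(p[1],p[0]);u=np.array([np.cos(a),np.sin(a)]);t=np.array([np.sin(a),-np.cos(a)])
    h=np.arctan2(-R[1,0],-R[0,0])
    print("t %.2f rad %.4f ang %.3f toolhead %.3f Fradial(out) %.2f Ftan(cw) %.2f Fz %.2f z %.4f q5 %.2f op %.3f tz %.2f"%(s["time"],np.hypot(*p),.072-a,.072-h,f[:2]@u,f[:2]@t,f[2],s["eef_pos"][2],s["qpos"][5],s["opening"],s["wrist_torque"][2]))
E
python3 -c "
from h import *
wind()"
```

```text
t 10.03 rad 0.0599 ang 0.550 toolhead 0.602 Fradial(out) -4.84 Ftan(cw) -6.43 Fz 3.90 z 0.1133 q5 -1.17 op 0.205 tz -0.04
```

Call:
play_rows(increments="-0.0006 -0.0075 0 0.12; 0.0008 -0.0148 0 0.24; 0.0029 -0.022 0 0.36; 0.0061 -0.0288 0 0.48; 0.0099 -0.0352 0 0.60")

```text
time: 10.65
eef_pos: [0.5707, 0.0053, 0.1134]
tcp_rot: [0.536, 0.844, 0.004, 0.0]
contact_force: [3.1, 7.0, 0.5]
opening: 0.204
```

```bash
python3 - <<'E'
from h import *
wind()
c,im=snap("wrist","w9.png");cv2.imwrite("pics/w9b.png",cv2.resize(im[:,:,::-1],(800,600),interpolation=cv2.INTER_CUBIC))
c,im=snap("scene","s9.png");cv2.imwrite("pics/s9b.png",cv2.resize(im[130:260,170:330,::-1],None,fx=4.5,fy=4.5,interpolation=cv2.INTER_CUBIC))
E
```

```text
t 10.65 rad 0.0607 ang 1.151 toolhead 1.203 Fradial(out) -4.75 Ftan(cw) -6.05 Fz 0.50 z 0.1134 q5 -0.62 op 0.204 tz -0.01
```

View pics/w9b.png

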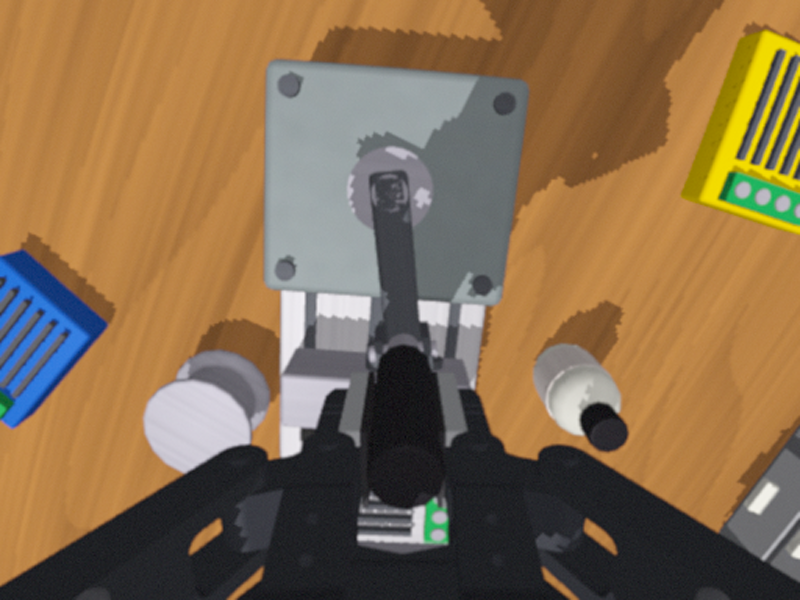

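View pics/s9b.png

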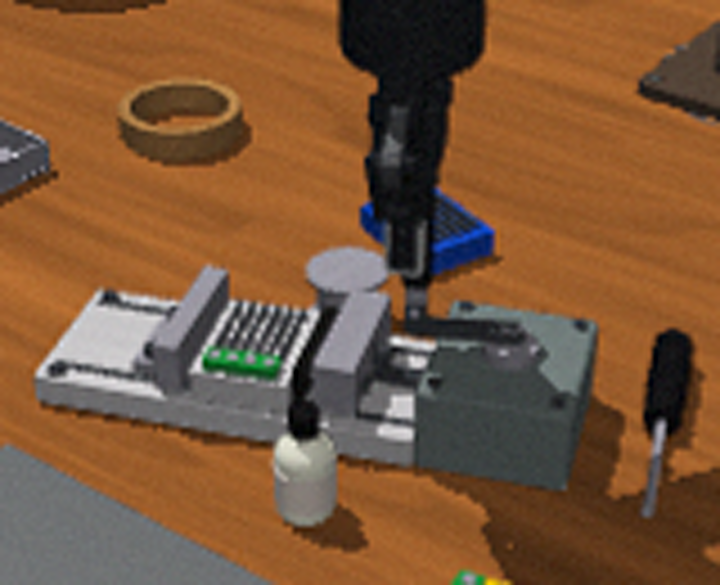

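Call:
play_rows(increments="0.0001 -0.0037 0 0.06; 0.0004 -0.0075 0 0.12; 0.001 -0.0112 0 0.18; 0.0018 -0.0149 0 0.24; 0.0018 -0.0149 0 0.24")

```text
time: 11.38
eef_pos: [0.557, -0.0002, 0.1134]
tcp_rot: [0.631, 0.775, 0.004, 0.001]
contact_force: [4.2, 5.0, -0.4]
opening: 0.201
```

```bash
python3 - <<'E'
from h import *
wind()
c,im=snap("scene","s10.png");cv2.imwrite("pics/s10b.png",cv2.resize(im[180:240,200:270,::-1],None,fx=9,fy=9,interpolation=cv2.INTER_CUBIC))
E
```

```text
t 11.38 rad 0.0609 ang 1.394 toolhead 1.439 Fradial(out) -3.83 Ftan(cw) -5.34 Fz -0.43 z 0.1134 q5 -0.39 op 0.201 tz -0.04
```

View pics/s10b.png

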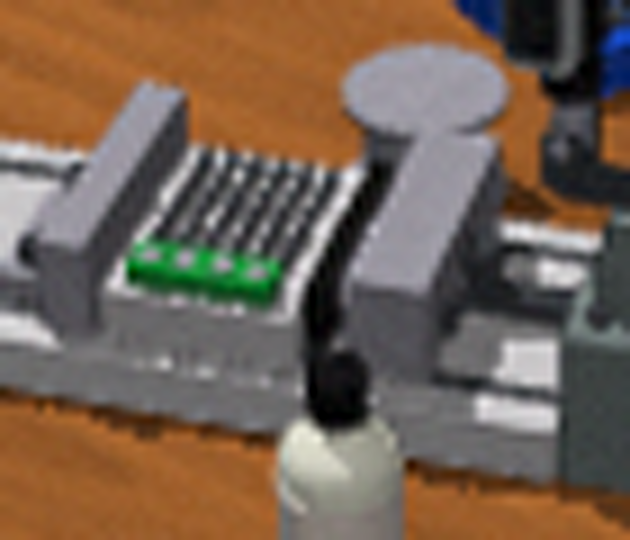

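Call:
play_rows(increments="0 -0.0031 0 0.05; 0 -0.0062 0 0.10; 0 -0.0062 0 0.10")

```text
time: 11.8
eef_pos: [0.5511, -0.0016, 0.1134]
tcp_rot: [0.669, 0.743, 0.004, 0.001]
contact_force: [4.0, 4.6, -1.0]
opening: 0.2
```

```bash
python3 -c "
from h import *
wind()"
```

```text
t 11.80 rad 0.0611 ang 1.493 toolhead 1.539 Fradial(out) -3.92 Ftan(cw) -4.66 Fz -1.01 z 0.1134 q5 -0.30 op 0.200 tz -0.09
```

Call:
play_rows(increments="0 -0.0031 0 0.05; 0 -0.0062 0 0.10; 0 -0.0062 0 0.10")

```text
time: 12.18
eef_pos: [0.5452, -0.0023, 0.1134]
tcp_rot: [0.706, 0.708, 0.004, 0.001]
contact_force: [6.5, 5.0, -2.2]
opening: 0.203
```

```bash
python3 -c "
from h import *
wind()
c,im=snap('scene','s11.png');cv2.imwrite('pics/s11b.png',cv2.resize(im[180:240,200:270,::-1],None,fx=9,fy=9,interpolation=cv2.INTER_CUBIC))"
```

```text
t 12.18 rad 0.0612 ang 1.591 toolhead 1.639 Fradial(out) -4.65 Ftan(cw) -6.76 Fz -2.23 z 0.1134 q5 -0.20 op 0.203 tz -0.05
```

View pics/s11b.png

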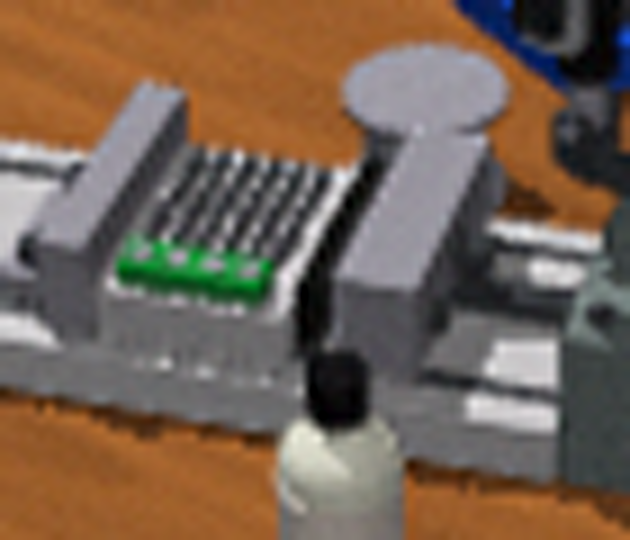

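Call:
play_rows(increments="0 -0.0031 0 0.05; 0 -0.0062 0 0.10; 0 -0.0062 0 0.10; 0 -0.0062 0 0.10")

```text
time: 12.72
eef_pos: [0.5396, -0.0024, 0.1134]
tcp_rot: [0.74, 0.672, 0.005, 0.002]
contact_force: [7.7, 4.6, -2.3]
opening: 0.204
```

```bash
cat > m.py <<'E'
from h import *
import sys
fs=[]
for i in range(4):
    s=ctrl.get_state();p=s["eef_pos"][:2]-H;a=np.arctan2(p[1],p[0]);f=s["contact_force"];fs.append(f[:2]@[np.sin(a),-np.cos(a)])
    im=ctrl.read_camera("scene")
wind();print("mean tan",np.round(np.mean(fs),2),np.round(fs,1))
cv2.imwrite('pics/%s.png'%sys.argv[1],cv2.resize(im[180:240,200:270,::-1],None,fx=9,fy=9,interpolation=cv2.INTER_CUBIC))
E
python3 m.py s12b
```

```text
t 12.93 rad 0.0613 ang 1.682 toolhead 1.739 Fradial(out) -4.95 Ftan(cw) -6.88 Fz -3.04 z 0.1134 q5 -0.10 op 0.198 tz -0.02
mean tan -6.96 [-7.5 -6.6 -6.9 -6.8]
```

Call:
play_rows(increments="0 -0.0031 0 0.05; 0 -0.0062 0 0.10; 0 -0.0062 0 0.10; 0 -0.0062 0 0.10")

```text
time: 13.42
eef_pos: [0.534, -0.0021, 0.1134]
tcp_rot: [0.773, 0.634, 0.006, 0.002]
contact_force: [9.0, 5.1, -4.0]
opening: 0.204
```

```bash
python3 m.py s13b
```

```text
t 13.62 rad 0.0614 ang 1.773 toolhead 1.839 Fradial(out) -6.53 Ftan(cw) -8.39 Fz -4.38 z 0.1134 q5 -0.00 op 0.202 tz -0.04
mean tan -8.76 [-8.3 -8.7 -9.3 -8.8]
```

View pics/s13b.png

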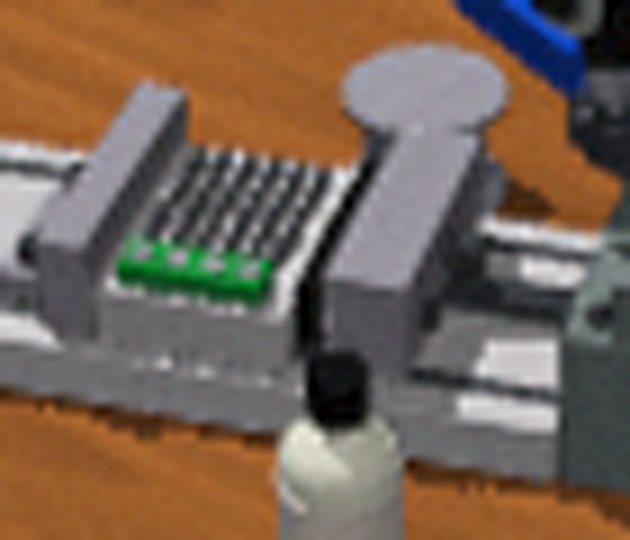

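```bash
python3 - <<'E'
from h import *
from scipy.ndimage import map_coordinates
c,im=snap("scene","s13.png")
wind()
# jaw push direction in pixels near pad
yaw=.33
ims={n:cv2.cvtColor(cv2.imread(f"pics/{n}.png"),cv2.COLOR_BGR2GRAY).astype(float) for n in["s7","s9","s10","s11","s13"]}
for n,g in ims.items():
    print(n)
    for r in (204,208,212,215):print(r,g[r-1:r+2,226:252].mean(0).astype(int))
E
```

```text
t 13.68 rad 0.0614 ang 1.773 toolhead 1.839 Fradial(out) -4.88 Ftan(cw) -8.48 Fz -4.85 z 0.1134 q5 -0.00 op 0.200 tz -0.06
s7
204 [ 88 162  94  73 128  92  64 126  93  68 158 207 176  94  78  99 133 146
 147 120  30  22  30  88 151 153]
208 [124  82 111 127  89 150  70  64 152 210 186 107  75  87 109 111 115 106
  32  23  30  87 151 156 155 154]
212 [ 78  70  74  73  71  70 114 191 194 112  77  83 102 114 116 104  27  24
  21  52 111 120 124 127 133 138]
215 [124 109 114 110 120 114 150 163  82  82  96 110 111 137 181  43   7  15
  15  58  88  84  82  80  80  80]
s9
204 [ 87 157  94  72 122  90  64 123  87  69 154 206 157  47  22  24  69 138
 152 151 150 150 152 150 155 150]
208 [122  77 108 122  87 147  67  61 150 206 151  33  20  31  86 151 152 150
 153 153 151 153 155 152 116  62]
212 [ 76  68  73  73  66  67 111 187 189  26  14  17  25  71  91  92  95 100
 105 110 117 120 119  62  59  55]
215 [122 110 111 107 117 113 150 162  79   5  13  12  19  56  84  81  81  80
  79  78  79  78  79  53  42  36]
s10
204 [110  71  61 109  76  61 118  87  71 145 183 120  39  19  43 112 147 150
 1
[... 560 characters left out ...]
2 152 154 139  78  56  42  35]
212 [ 76  72  69  61 122 205 154  13  12  14  29  87  82  83  89  97  98  99
 105 111  85  55  54  53  41  33]
215 [130 108 106 119 138 139  76   7  11  12  34  94  81  78  81  80  79  78
  80  79  65  52  34  44  94  96]
s13
204 [ 72  62 113  78  60 110  89  69 146 180 119  38  52 125 155 150 149 150
 150 154 152 154 129  71  49  54]
208 [107 133  92  99  72  76 142 180 119  28  55 130 158 150 152 152 153 152
 152 154 130  75  54  43  34  42]
212 [ 78  71  69  59 122 207 153  13   8  33  82  80  80  85  90  96  98 102
 105  81  55  53  50  43  33  34]
215 [131 108 105 119 136 137  76   8  10  36 100  81  78  80  80  79  79  79
  78  67  52  32  48  94 100  93]
```

Call:
play_rows(increments="0 -0.0012 0 0.02; 0 -0.0012 0 0.02; 0 -0.0012 0 0.02")

```text
time: 14.05
eef_pos: [0.5332, -0.0019, 0.1135]
tcp_rot: [0.779, 0.627, 0.006, 0.002]
contact_force: [11.1, 4.6, -4.9]
opening: 0.204
```

```bash
python3 m.py s14b; python3 -c "
from h import *
c,im=snap('scene','s14.png')
g=cv2.cvtColor(im,cv2.COLOR_RGB2GRAY).astype(float)
for r in (204,208,212,215):print(r,g[r-1:r+2,226:252].mean(0).astype(int))"
```

```text
t 14.25 rad 0.0614 ang 1.786 toolhead 1.859 Fradial(out) -5.49 Ftan(cw) -9.68 Fz -5.34 z 0.1135 q5 0.02 op 0.203 tz -0.04
mean tan -9.6 [-10.3  -9.  -10.   -9. ]
204 [ 68  65 113  77  59 111  89  69 144 182 121  38  53 127 156 150 150 152
 151 152 152 155 130  69  53  53]
208 [107 132  89 105  73  75 143 181 120  26  56 126 158 151 151 153 153 152
 153 155 130  71  57  40  32  44]
212 [ 75  71  69  60 121 205 153  13  16  31  87  80  82  85  90  95  96 104
 102  77  57  52  49  42  33  32]
215 [130 109 107 119 139 138  76   6   9  33  80  79  80  80  79  79  77  78
  81  63  51  35  47  94 100  93]
```

Force now 9.6 N (≈6.2 free + 3.4, so ≈12 N squeeze) and the pad strip compressed ≈3 mm, both agree. Release.

Call:
play_rows(increments="0 0 0 0; 0 0 0 0; 0 0 0 0; 0 0 0 0", gripper=0.06)

```text
time: 14.8
eef_pos: [0.5291, -0.0036, 0.1129]
tcp_rot: [0.779, 0.627, -0.0, -0.0]
contact_force: [-0.1, 0.7, 0.5]
opening: 0.703
```

Call:
play_rows(increments="0 0 -0.02 0; 0 0 -0.05 0; 0 0 -0.09 0; 0 0 -0.13 0; 0 0 -0.13 0")

```text
time: 15.42
eef_pos: [0.5314, -0.004, 0.2476]
tcp_rot: [0.779, 0.628, 0.003, 0.003]
contact_force: [0.1, 0.4, 0.9]
opening: 0.706
```

```bash
python3 - <<'E'
from h import *
s=ctrl.get_state();print(s["time"],s["eef_pos"],s["contact_force"])
c,im=snap("scene","s15.png");cv2.imwrite("pics/s15b.png",cv2.resize(im[130:260,170:330,::-1],None,fx=4.5,fy=4.5,interpolation=cv2.INTER_CUBIC))
g=cv2.cvtColor(im,cv2.COLOR_RGB2GRAY).astype(float)
for r in (204,208,212,215):print(r,g[r-1:r+2,226:252].mean(0).astype(int))
c,im=snap("wrist","w15.png");cv2.imwrite("pics/w15b.png",cv2.resize(im[:,:,::-1],(800,600),interpolation=cv2.INTER_CUBIC))
c,im=snap("top","t15.png");cv2.imwrite("pics/t15b.png",cv2.resize(im[:,:,::-1],(800,600),interpolation=cv2.INTER_CUBIC))
E
```

```text
15.425 [ 0.53139426 -0.00397861  0.2476064 ] [0.12083276 0.35147017 0.87448147]
204 [ 71  61 112  76  58 112  86  71 142 179 119  37  55 124 151 147 150 147
 150 149 150 150 127  70  51  52]
208 [107 130  91 101  70  76 140 177 118  27  53 125 156 151 149 150 148 148
 152 152 129  69  54  37  36  43]
212 [ 73  69  69  60 120 204 149  12  10  34  82  77  80  82  90  92  96 102
 102  74  55  53  47  45  33  34]
215 [130 105 104 116 134 139  75   5  10  28  82  79  79  81  79  77  77  77
  76  62  49  36  50  94  97  93]
```

View pics/s15b.png

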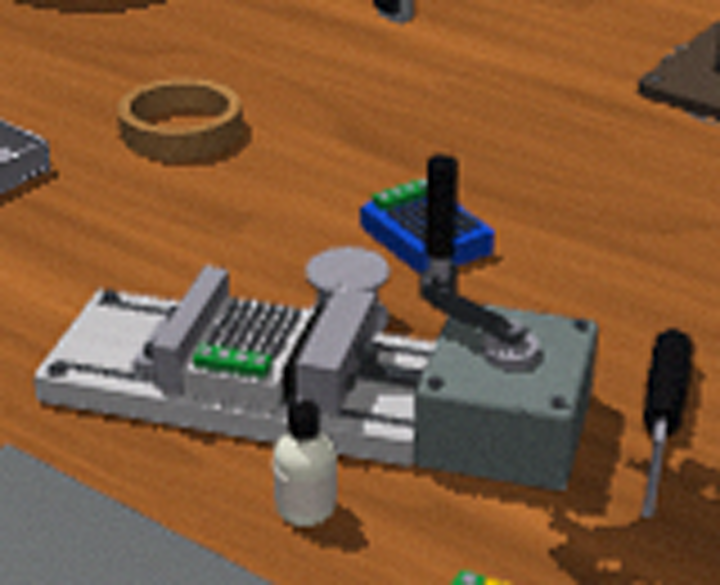

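View pics/w15b.png

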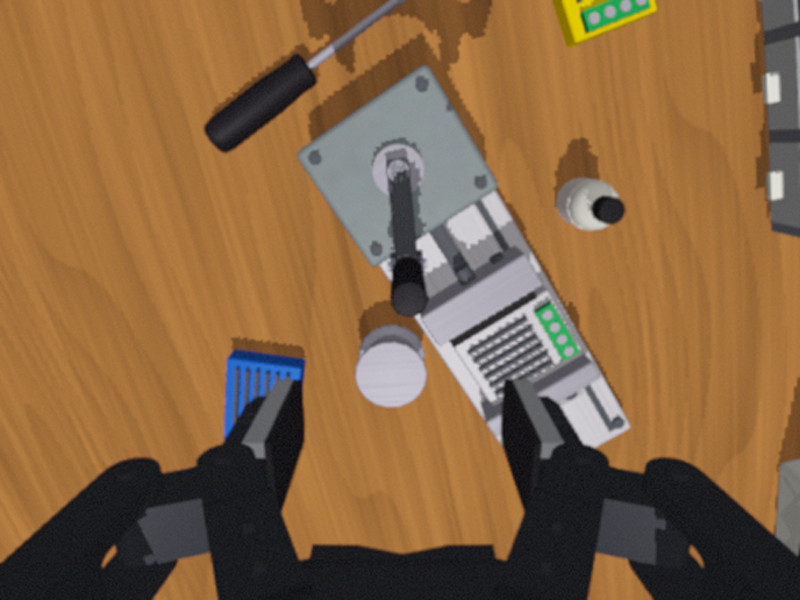

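```bash
python3 - <<'E'
from h import *
cw=cam("wrist");cs=cam("scene")
for n,sl,off in(("s15",(slice(160,200),slice(258,280)),(258,160)),("w15",(slice(155,205),slice(245,280)),(245,155))):
    im=cv2.imread(f"pics/{n}.png");cv2.imwrite(f"pics/{n}g.png",cv2.resize(im[sl],None,fx=14,fy=14,interpolation=cv2.INTER_CUBIC))
# expected upright grip: hinge angle
for a in (1.70,1.75,1.80):
    th=.072-a;hg=np.array([*(H+.055*np.array([np.cos(th),np.sin(th)])),.086])
    P=[hg,hg+[0,0,.014],hg+[0,0,.075]]
    print(a,proj(cs,P).round(1).tolist(),proj(cw,P).round(1).tolist())
E
```

```text
1.7 [[267.1, 191.2], [267.2, 186.7], [267.9, 166.0]] [[266.5, 169.1], [266.9, 172.5], [269.1, 191.9]]
1.75 [[267.7, 190.8], [267.9, 186.3], [268.6, 165.6]] [[263.6, 169.5], [263.8, 172.9], [265.3, 192.3]]
1.8 [[268.4, 190.4], [268.6, 185.9], [269.3, 165.3]] [[260.6, 169.7], [260.7, 173.1], [261.4, 192.7]]
```

View pics/s15g.png

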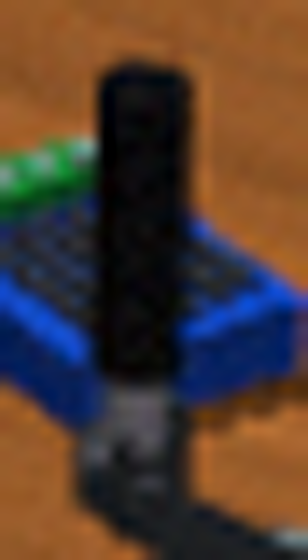

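View pics/w15g.png

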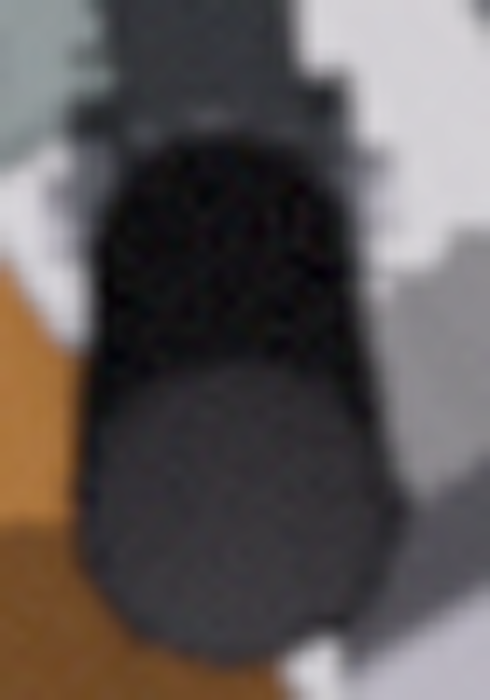

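View pics/t15b.png

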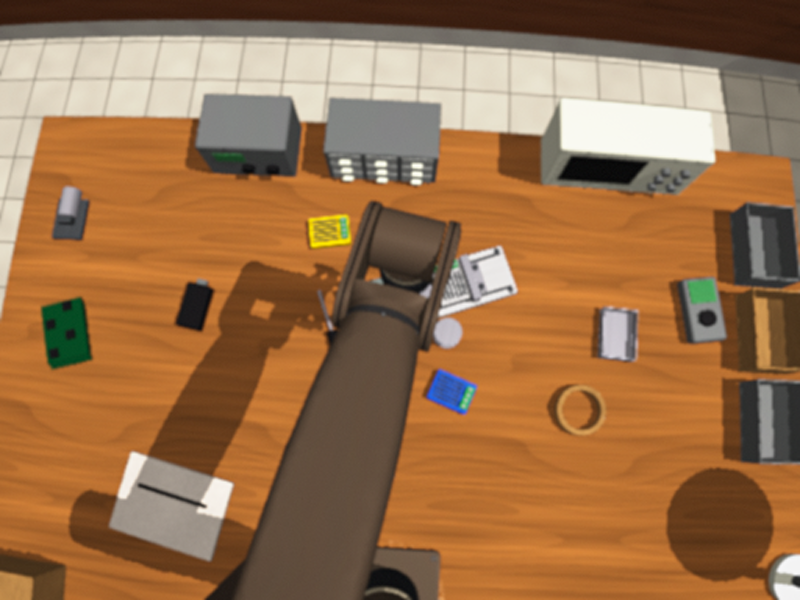

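The grip stands upright, with the predicted upright top within about 1 px in both views. The jaw hasn't moved since release and the bystanders are where they were. Handing in.

```bash
python3 -c "
from plant import ctrl
print(ctrl.sign_off())"
```

```text
the job is handed in; nothing more can be done
None
```

I unfolded the grip to its stop first, then wound the crank clockwise about 1.8 rad. I let go, raised the gripper clear and handed the job in at about 15.6 s of the 70 s allowed.

- **Grip at its stop:** pulling outwards built up to about 9 N with almost no movement. An outward pull was kept on it while winding. After release, the top of the grip is within about 1 px of the upright prediction in both views. That is a tilt of roughly 1° at most, near the limit of what the calibration can show.
- **Squeeze, estimated at 11 to 12.5 N:** it was not measured directly.
  - **By force:** the final force at the grip was 9.6 N, against about 6.2 N with the jaw free. That gives about 12.5 N.
  - **By image:** the rubber pad shortened by about 3 mm in the scene pictures, which gives 11 to 12.6 N. Just before the last 0.02 rad step, the force reading pointed lower, to about 9 to 10 N. That step barely moved the jaw in the picture.
- **After letting go:** the jaw strip in the picture was unchanged and the module was still against the heel. The bystanders I could see looked unmoved by eye; the gripper touched only the grip.

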